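# Fetch a steel parallel from under the drip stand with a reacher

## Task

A steel parallel has slid under the low grid stand on the bench. Take the reacher by its grip, squeeze its trigger so that its two jaws close on the parallel while that is still under the stand, and draw the parallel out until it lies flat on the bench wholly clear of the stand's open front, by a finger's width or more. Then release the trigger and leave the reacher standing on the bench; do not touch the parallel with the gripper, and leave the tin and the wooden wedge where they are.

Things in the scene. Friction and masses are not known exactly. Their poses are not given: they have to be found in the camera images.
- stand: Low grid of dark steel bars on four legs, fixed to the bench: 170 mm deep (x), 200 wide (y), 71 high, 61 clear below. Origin at bench level under its centre; +x points from the front edge (x = -0.085) into the gap, z up. Legs 12 mm square at the corners (feet 22 mm), 165 mm free between the front feet; all sides open between the legs.
- parallel: Ground steel parallel, a plain bar 100 x 24 x 16 mm, 0.2 to 0.4 kg, lying flat on the bench under the stand. Origin at the centre of its underside, z up. Its long direction runs from point parallel_front to point parallel_back, roughly along the stand's x.
- parallel_front (a point): Centre of the end face of the parallel that starts nearer the stand's front edge, 15 to 25 mm behind that edge, 8 mm above the bench.
- parallel_back (a point): Centre of the other end face of the parallel, 100 mm from parallel_front.
- reacher: Pick-up reacher standing on the bench, about 260 mm long in all, about 0.44 kg; slides easily on its low-friction foot. Origin at bench level under the middle of its grip; +x along the shaft to the jaws, +y to the trigger side, z up. Foot: black block x -0.035 to 0.045, 74 wide, 24 high. Shaft 18 mm wide (z 8 to 26 mm); head at x 0.10 to 0.124, 60 wide. Nothing ahead of the grip is higher than 33 mm.
- reacher_grip (a point): Between the two upright plates on the reacher's foot, at reacher x = 0, y = 0, z = 0.060. A gripper from above takes both plates across y: fixed black grip (outer face y = -0.030, 70 mm long, top z = 0.090) and aluminium trigger (outer face y = +0.030, 60 mm long, top z = 0.087). 60 mm across when free, 44 mm fully squeezed.
- trigger (a joint): Travel q of the reacher's trigger, m: 0 free, 0.016 fully squeezed; the middle between the plates' outer faces moves by -q/2 in the reacher's y. A spring returns it: 6 N at 0, 10 N at full travel, and about 15 N more with the parallel in the jaws. The jaws close as it goes in and open as it returns.
- jaw_left: Jaw on the reacher's +y side; origin on its pivot, reacher x = 0.115, y = +0.020, bench level. Carries a sprung rubber pad 40 mm long, middle at reacher x = 0.20, 4 to 19 mm above the bench. Gap between the pads about 60 mm with the trigger free (jaws 80 mm wide outside), 15 mm fully squeezed; they meet a 24 mm bar at about q = 0.013 and hold it with about 5 N at full travel.
- jaw_right: Jaw on the reacher's -y side, the mirror image of the left one.
- tin: Open cream and red grease tin, 100 mm across, 134 mm high, standing beyond the work; origin at the centre of its underside. Bystander.
- wedge: Wooden wedge, 96 x 32 x 22 mm, lying on the bench beside the work; origin at the centre of its underside. Bystander.
- hold_down: Strap clamp fixed to the bench at the right, not to be used but in the way of a reacher drawn back too far: about 130 mm long (its x), 42 mm wide (y), 45 mm high with its red knob; origin at bench level near its middle. Always in the same place.

How it is judged:
By the outcome, as a careful person would: the job done as asked, in the order asked, and still so for the second after the job is handed in, with the robot touching nothing.
It also fails if it takes over 40 s, if anything falls off the work surface, if the arm or the gripper's body presses on something with over 40 N, if the wrist force passes 120 N, or if a joint passes its speed limit or range.

## Robot

A 7-joint arm with a two-finger parallel gripper is mounted at the origin on a cart in front of the work surface, level with it; the furniture and walls round the work are solid. World frame = base frame: x ahead of the robot, y to its left, z up, the work surface at z = 0. Lengths are in m, angles in rad, forces in N, time in s.
With the tool pointing down it reaches from about 0.425 to 0.875 m from the base axis. Payload 4.7 kg.
Tool frame: the origin (TCP) lies midway between the tips of the shut fingers; the grasp point (between the pads) lies 19 mm behind it; z points along the fingers, y is the direction in which the jaws open and shut (so a half turn about z gives the same grasp; the last joint's range is limited). The gripper opens to 87 mm and grips with 3 to 60 N. Pads are 19 mm wide; open, the fingers measure 117 mm over their backs; the gripper's body (75 mm by 190 mm) begins 51 mm behind the grasp point.
Start: joints at [1.148, 0.321, -0.07, 1.45, 0.023, 1.371, -0.057], TCP at [0.275, -0.589, 0.223] pointing down, gripper open.
Joint ranges: [-2.86, 2.86], [-0.3, 2.09], [-1.38, 1.24], [0.06, 2.45], [-1.56, 4.7], [0.09, 2.05], [-2.69, 2.69]. Speed limits (rad/s): [2.57, 2.57, 3.14, 3.14, 3.14, 3.14, 3.14].

## Interface

Orientations are given as a rotation vector (axis times angle).
In Python, from bench import * gives the robot as it stands.
- The arm moves only by the tool move_arm, never from a script. Its arguments are lists of equal length, an entry for each row: "jaw": the closure in counts, from 0 (fully open) to 255 (shut); "slide": the shift along the tool's x, y, z in cm, a list of three; "dr": the turn, a rotation vector about the tool's x, y, z in degrees, a list of three. A call has 1 to 5 rows; each row shifts and turns the commanded pose from where the row before left it, along the tool's axes as they then stand; what a row does not reach is not made up. A row lasts 1/10 s, in which the tool goes at most 50 mm and 8.59 degrees, less where a joint would pass 70% of its speed; a pose out of reach is approached as far as the arm can. A call with a gripper value outside its range is refused whole. The fingers move at their own pace and stop on an object; "force" is the grip in N (left out, the last holds). Time passes only in rows, so rows that do not move let the fingers close. It gives the time, the measured TCP pose, the force and the opening at its end, in the units of the state.
- get_state(): the state, without advancing time (a new reading comes with each control period).
- get_image(name): name is "scene" or "top" or "wrist"; returns (picture, depth): 400x640x3 uint8, red, green, blue; 400x640 float32, m along the optical axis (not along the pixel's ray), 0 where there is no reading.
- camera_params(name): a dict with "K" (3x3 intrinsics, pixels), "extrinsics" (4x4, takes a point from camera to world coordinates); the wrist camera has in their place "tool_from_camera" (4x4, takes a point from camera to tool coordinates, whose origin is the TCP and whose axes are the flange's). Camera axes: x right, y up, looking along -z (the intrinsics and any distortion apply to the point x, -y, -z); pixel columns grow to the right and rows downward; lengths in m; the calibration is good to about 2 mm. The wrist camera is an equidistant fisheye: a pixel r from the principal point sees the ray r / f radians off the axis. A picture is of the moment at which its call begins: read the wrist's pose just before it. camera_params takes no time and is no camera call.
- close_job(): hands the job in, once; it reports no verdict.
Trained networks look in the newest picture that a camera, given by its name, has taken for a name from the list of things; names that differ only in an ending like _2 or _b are one class to them, and where a whole thing is asked for, a point or a joint stands for the part that bears it (a point fixed in the world has none). Each returns a list of dicts, best first, with "score" (0 to 1); they miss things now and then, are a little off and sometimes report something else, mostly with a low value. They report only what shows in the picture. A call takes as long as a camera call.
- regions_of(camera, query): "mask" (400x640 bool, what is visible of it) and "xy" ([column, row] in pixels, amid what is visible of it).
The state is a dict: "time": time; "joint_positions": joint angles; "qd": joint speeds; "joint_torque": joint torques, N m; "position": TCP position; "tool_rot": TCP orientation; "ft_force": force on the tool from outside, world axes, zero at the start; "torque": the same for the moment, N m; "grip_width": opening from 0.0 (shut) to 1.0 (fully open).
Only numpy, scipy, OpenCV 4.12 (cv2) and the standard library are available. Lean on these libraries where they do the work, as an engineer would, in place of code of your own. Each camera call takes 0.05 s, during which the arm holds its last target.

## Working session

There is one attempt and no reset: what is moved stays moved. The work goes in short steps, Python scripts to look and compute and a tool call to move; the robot and the scene stay as the last step left them, time stands still between calls to the robot, and variables do not carry over. Pictures are saved under pics/ and viewed, and the job is handed in when it is done.

Besides the shell and the picture viewer there is one more tool, called after "Emit:" as name(argument=value, ...) on one line, values as JSON. move_arm: Moves the arm, as the interface text tells. Its arguments: {"type":"object","properties":{"jaw":{"type":"array","items":{"type":"number"}},"slide":{"type":"array","items":{"type":"array","items":{"type":"number"}}},"dr":{"type":"array","items":{"type":"array","items":{"type":"number"}}},"force":{"type":"number"}},"required":["jaw","slide","dr"]}

```bash
ls; mkdir -p pics; python3 - <<'E'
from bench import *
import cv2,numpy as np
s=get_state();print(s)
for n in ["scene","top"]:
    p,d=get_image(n);cv2.imwrite(f"pics/{n}0.png",p[:,:,::-1]);c=camera_params(n);print(n,c)
E
```

```text
pics
{'time': 0.0, 'joint_positions': array([ 1.14811339,  0.32184306, -0.07009093,  1.45168298,  0.0226049 ,
        1.3707746 , -0.05693956]), 'qd': array([-6.89841918e-04,  2.97531513e-04, -1.75760738e-03, -5.16737006e-04,
       -4.27519819e-06, -5.71047388e-05,  1.06905183e-03]), 'joint_torque': array([-9.28969166e-04, -4.91285312e+01, -4.04507238e-01, -3.12526023e+01,
       -6.41303463e-02,  4.35921131e-02,  1.64976359e-04]), 'position': array([ 0.27469105, -0.58849718,  0.22144452]), 'tool_rot': array([-3.06516473e+00, -6.80252121e-01,  8.06101048e-04]), 'ft_force': array([-0.13238565, -0.15055318,  0.10230879]), 'torque': array([0.03179941, 0.06188013, 0.00282297]), 'grip_width': 0.999246137710614}
scene {'K': array([[473.7881194 ,   0.        , 324.866259  ],
       [  0.        , 473.7881194 , 198.48059759],
       [  0.        ,   0.        ,   1.        ]]), 'extrinsics': array([[-0.44574182,  0.64965095, -0.61584728, -0.11628142],
       [-0.89493847, -0.30805153,  0.32278381,  0.62800055],
       [ 0.01998411,  0.69502367,  0.71870908,  0.88855244],
       [ 0.        ,  0.        ,  0.        ,  1.        ]])}
top {'K': array([[446.41932199,   0.        , 322.65851846],
       [  0.        , 446.41932199, 197.84763174],
       [  0.        ,   0.        ,   1.        ]]), 'extrinsics': array([[ 0.00723195,  0.99218197, -0.12458986,  0.42573625],
       [-0.9999665 ,  0.0076533 ,  0.00290363,  0.26164626],
       [ 0.00383445,  0.12456468,  0.99220408,  1.20434278],
       [ 0.        ,  0.        ,  0.        ,  1.        ]])}
```

View pics/scene0.png

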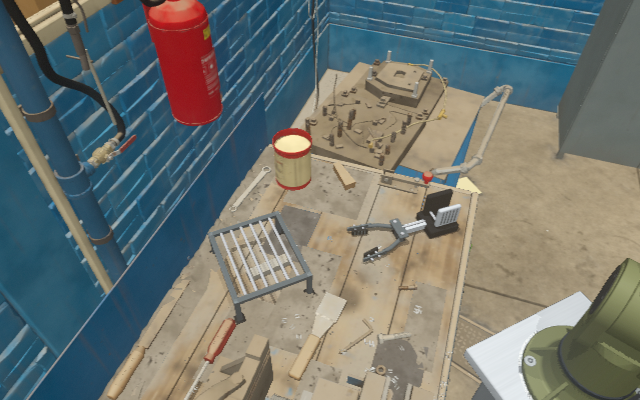

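View pics/top0.png

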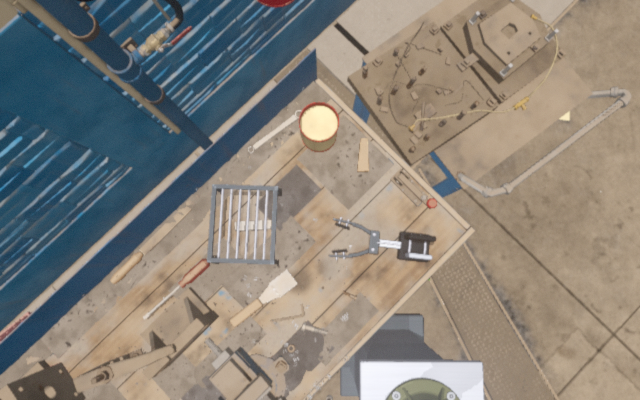

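```bash
cat > h.py <<'E'
from bench import *
import cv2,numpy as np
from scipy.spatial.transform import Rotation as R
def cloud(n,d):
    c=camera_params(n);K=c["K"];E=c["extrinsics"]
    v,u=np.mgrid[0:400,0:640]
    X=np.stack([(u-K[0,2])/K[0,0]*d,-(v-K[1,2])/K[1,1]*d,-d],-1)
    return X@E[:3,:3].T+E[:3,3]
def proj(n,P):
    c=camera_params(n);K=c["K"];E=c["extrinsics"]
    q=(np.atleast_2d(P)-E[:3,3])@E[:3,:3]
    return np.stack([K[0,2]+K[0,0]*q[:,0]/-q[:,2],K[1,2]-K[1,1]*q[:,1]/-q[:,2]],-1)
E
python3 - <<'E'
from h import *
for n in ["top","scene"]:
    p,d=get_image(n);W=cloud(n,d);np.savez(f"{n}.npz",p=p,d=d,W=W)
    M={}
    for q in ["stand","parallel","reacher","trigger","jaw_left","jaw_right","tin","wedge","hold_down"]:
        r=regions_of(n,q)
        for x in r[:2]:
            m=x["mask"]&(d>0);w=W[m]
            print(n,q,round(x["score"],2),np.round(x["xy"]),m.sum(),w.mean(0).round(3) if len(w) else "", w.min(0).round(3),w.max(0).round(3))
        if r: M[q]=r[0]["mask"]
    np.savez(f"m_{n}.npz",**M)
    cv2.imwrite(f"pics/{n}_crop.png",cv2.resize(p[150:300,180:460] if n=="top" else p[150:330,190:480],None,fx=2.8,fy=2.8,interpolation=cv2.INTER_CUBIC)[:,:,::-1])
E
```

```text
top stand 0.97 [240. 226.] 2461 [0.498 0.464 0.057] [ 0.395  0.369 -0.01 ] [0.616 0.57  0.078]
top parallel 0.81 [253. 225.] 143 [0.5   0.442 0.016] [0.49  0.397 0.008] [0.512 0.492 0.022]
top reacher 0.82 [405. 242.] 1490 [0.451 0.069 0.037] [ 0.409 -0.03  -0.005] [0.516 0.23  0.096]
top reacher 0.67 [363. 158.] 317 [0.687 0.151 0.021] [ 0.648  0.136 -0.003] [0.736 0.167 0.03 ]
top trigger 0.52 [419. 257.] 133 [0.423 0.017 0.081] [ 0.414 -0.03  -0.001] [0.43  0.045 0.091]
top trigger 0.42 [236. 224.] 1591 [0.497 0.464 0.066] [ 0.395  0.371 -0.003] [0.603 0.561 0.078]
top jaw_left 0.55 [345. 254.] 195 [0.428 0.191 0.015] [ 0.415  0.137 -0.005] [0.439 0.238 0.032]
top jaw_right 0.5 [247. 227.] 2544 [0.499 0.46  0.063] [ 0.393  0.371 -0.01 ] [0.606 0.57  0.078]
top jaw_right 0.44 [346. 226.] 172 [0.505 0.185 0.014] [ 0.484  0.137 -0.005] [0.522 0.222 0.024]
top tin 0.95 [320. 122.] 1641 [0.748 0.27  0.101] [ 0.702  0.214 -0.004] [0.851 0.328 0.138]
top tin 0.43 [245. 226.] 2528 [0.498 0.461 0.065] [ 0.395  0.371 -0.006] [0.612 0.551 0.078]
top wedge 0.91 [363. 156.] 344 [0.69  0.15  0.
[... 415 characters left out ...]
4 0.487 0.02 ]
scene reacher 0.97 [428. 225.] 2396 [0.448 0.077 0.037] [ 0.406 -0.096 -0.013] [0.53  0.244 0.094]
scene trigger 0.96 [443. 215.] 370 [0.418 0.022 0.065] [ 0.412 -0.01   0.032] [0.429 0.049 0.089]
scene trigger 0.38 [425. 225.] 2575 [0.449 0.08  0.034] [ 0.406 -0.076 -0.038] [0.548 0.245 0.094]
scene jaw_left 0.78 [375. 253.] 288 [0.426 0.199 0.014] [ 0.414  0.131 -0.007] [0.449 0.244 0.022]
scene jaw_right 0.51 [360. 228.] 299 [0.502 0.19  0.014] [ 0.474  0.132 -0.013] [0.536 0.235 0.022]
scene tin 0.71 [294. 158.] 2115 [0.74  0.279 0.082] [ 0.701 -0.187 -0.815] [1.953 0.325 0.136]
scene wedge 0.52 [343. 177.] 311 [0.682 0.156 0.018] [ 0.646  0.127 -0.   ] [0.735 0.169 0.025]
```

View pics/top_crop.png

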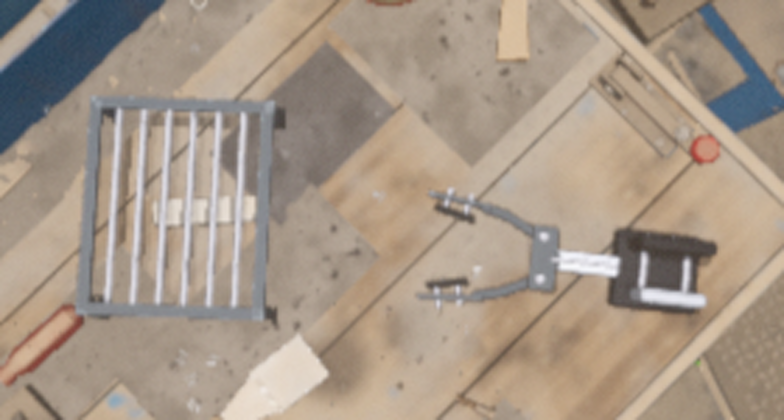

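View pics/scene_crop.png

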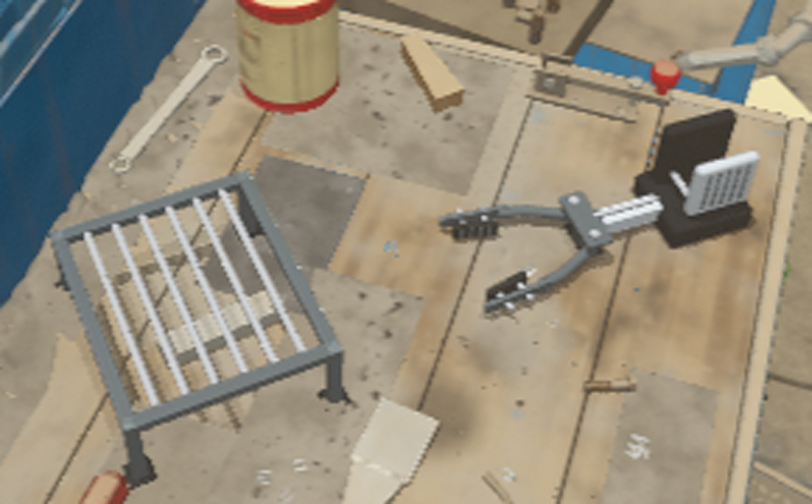

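```bash
python3 - <<'E'
from h import *
for n in ["top","scene"]:
    z=np.load(f"{n}.npz");W=z["W"];M=np.load(f"m_{n}.npz")
    def rect(m,lo,hi,name):
        w=W[m&(W[...,2]>lo)&(W[...,2]<hi)]
        (c,s,a)=cv2.minAreaRect(w[:,:2].astype(np.float32)); 
        u,sv,vt=np.linalg.svd(w[:,:2]-w[:,:2].mean(0),full_matrices=False);v=vt[0]*np.sign(vt[0][1])
        print(n,name,len(w),"med",np.median(w,0).round(4),"rect",np.round(c,4),np.round(s,4),round(a,1),"dir",np.degrees(np.arctan2(v[1],v[0])).round(1), w.min(0).round(3),w.max(0).round(3))
    rect(M["parallel"],0.010,0.024,"par")
    rect(M["stand"],0.062,0.08,"stand")
    rect(M["reacher"],0.075,0.1,"plates")
    box=np.zeros(W.shape[:2],bool);
    g=(W[...,0]>.38)&(W[...,0]<.53)&(W[...,1]>-.04)&(W[...,1]<.06)
    rect(g&(W[...,0]<.438),.08,.092,"trig"); rect(g&(W[...,0]>.452),.08,.098,"grip")
    rect(g&(W[...,0]>.39),.016,.032,"foot")
    g2=(W[...,0]>.40)&(W[...,0]<.53)&(W[...,1]>.12)&(W[...,1]<.15)
    rect(g2,.015,.04,"head")
    rect(M["jaw_left"],.012,.03,"jl");rect(M["jaw_right"],.012,.03,"jr")
    rect(M["tin"],.125,.14,"tin")
    # clamp
    g3=(W[...,0]>.5)&(W[...,0]<.75)&(W[...,1]>-.08)&(W[...,1]<.12); rect(g3&~M["reacher"],.012,.06,"clamp")
E
```

```text
top par 142 med [0.5006 0.4454 0.0159] rect [0.5003 0.4441] [0.0205 0.0939] 3.5 dir 94.4 [0.49  0.397 0.01 ] [0.512 0.492 0.022]
top stand 1982 med [0.5016 0.4681 0.07  ] rect [0.5023 0.4626] [0.1711 0.2004] 88.4 dir 171.4 [0.402 0.375 0.062] [0.603 0.55  0.078]
top plates 267 med [0.4644 0.015  0.0874] rect [0.4475 0.0162] [0.0659 0.0603] 81.1 dir 2.7 [ 0.415 -0.02   0.076] [0.48  0.045 0.096]
top trig 110 med [0.4225 0.015  0.0855] rect [0.423  0.0159] [0.0568 0.0126] 84.2 dir 84.1 [ 0.415 -0.012  0.08 ] [0.43  0.044 0.091]
top grip 156 med [0.4695 0.0121 0.0887] rect [0.4701 0.0107] [0.0686 0.0139] 84.3 dir 84.4 [ 0.462 -0.023  0.081] [0.479 0.045 0.096]
top foot 516 med [0.4456 0.0251 0.0237] rect [0.448  0.0189] [0.0834 0.0738] 84.1 dir 75.0 [ 0.409 -0.024  0.017] [0.488 0.06  0.03 ]
top head 178 med [0.459  0.1295 0.0296] rect [0.4645 0.1341] [0.0282 0.0662] 89.8 dir 1.6 [0.431 0.12  0.015] [0.498 0.148 0.036]
top jl 165 med [0.4286 0.1981 0.0175] rect [0.4273 0.1874] [0.0236 0.1008] 0.5 dir 92.4 [0.415 0.137 0.012] [0.439 0.238 0.025]
top jr 21 med [0.5064 0.5324 0.0198] rect 
[... 1129 characters left out ...]
7 -0.016  0.016] [0.487 0.06  0.032]
scene head 205 med [0.4547 0.1324 0.0289] rect [0.4605 0.1346] [0.0296 0.0653] 89.4 dir 178.9 [0.428 0.12  0.015] [0.493 0.15  0.034]
scene jl 223 med [0.4253 0.2044 0.0168] rect [0.4289 0.1883] [0.0241 0.113 ] 4.8 dir 93.2 [0.414 0.132 0.012] [0.438 0.244 0.022]
scene jr 218 med [0.5014 0.194  0.0166] rect [0.5005 0.1816] [0.1085 0.0286] 76.0 dir 74.8 [0.474 0.132 0.012] [0.521 0.233 0.022]
scene tin 221 med [0.7481 0.2783 0.1302] rect [0.7512 0.2739] [0.0958 0.1017] 67.5 dir 163.5 [0.701 0.223 0.125] [0.802 0.324 0.136]
scene clamp 489 med [0.5982 0.0181 0.0293] rect [0.6454 0.0204] [0.2038 0.1007] 2.0 dir 30.5 [ 0.545 -0.033  0.012] [0.749 0.07  0.06 ]
```

```bash
cat >> h.py <<'E'
def plan(pos,yaw,N,s=None):
    """tool down, tool y axis at yaw deg (world); N rows; slide in axes at row start"""
    s=s or get_state();p=np.array(s["position"]);Rm=R.from_rotvec(s["tool_rot"]).as_matrix()
    y=np.radians(yaw);ty=np.array([np.cos(y),np.sin(y),0]);tz=np.array([0,0,-1.]);T=np.stack([np.cross(ty,tz),ty,tz],1)
    dr=np.degrees(R.from_matrix(Rm.T@T).as_rotvec());print("cur",p.round(4),"tool y",np.degrees(np.arctan2(Rm[1,1],Rm[0,1])).round(2),"tilt",np.degrees(np.arccos(-Rm[2,2])).round(2),"tot dr",dr.round(2))
    C=Rm;rows=[];step=(np.array(pos)-p)/N;q=R.from_rotvec(np.radians(dr/N).round(4)).as_matrix();sl=[]
    cur=p
    for k in range(N):
        w=np.array(pos)-cur;v=(C.T@(w/(N-k))*100).round(1 if N>1 else 2);sl.append(v.tolist());cur=cur+C@v/100;C=C@q
    print("slide",sl,"dr",(dr/N).round(1).tolist(),"end",cur.round(4))
E
python3 - <<'E'
from h import *
plan([.446,.015,.2],-6.3,20)
E
```

```text
cur [ 0.2749 -0.589   0.2226] tool y -64.98 tilt 0.0 tot dr [  0.     0.   -58.68]
slide [[2.1, -2.4, 0.1], [2.2, -2.3, 0.1], [2.3, -2.1, 0.1], [2.4, -2.0, 0.1], [2.5, -1.9, 0.1], [2.6, -1.8, 0.1], [2.7, -1.6, 0.1], [2.7, -1.5, 0.1], [2.8, -1.4, 0.1], [2.9, -1.2, 0.1], [2.9, -1.1, 0.1], [3.0, -0.9, 0.1], [3.0, -0.8, 0.1], [3.1, -0.6, 0.1], [3.1, -0.4, 0.1], [3.1, -0.3, 0.2], [3.2, -0.1, 0.1], [3.1, 0.0, 0.2], [3.2, 0.2, 0.1], [3.1, 0.4, 0.2]] dr [0.0, 0.0, -2.9] end [0.4465 0.0149 0.1995]
```

Emit:
move_arm(jaw=[0,0,0,0,0], slide=[[2.1,-2.4,0],[2.2,-2.3,0],[2.3,-2.1,0],[2.4,-2.0,0],[2.5,-1.9,0]], dr=[[0,0,-2.9],[0,0,-2.9],[0,0,-2.9],[0,0,-2.9],[0,0,-2.9]], force=5)

```text
time: 1.6
position: [0.3194, -0.4366, 0.2227]
tool_rot: [2.955, 1.065, 0.0]
ft_force: [0.8, -0.1, 0.7]
grip_width: 0.997
```

Emit:
move_arm(jaw=[0,0,0,0,0], slide=[[2.6,-1.8,0],[2.7,-1.6,0],[2.7,-1.5,0],[2.8,-1.4,0],[2.9,-1.2,0]], dr=[[0,0,-2.9],[0,0,-2.9],[0,0,-2.9],[0,0,-2.9],[0,0,-2.9]])

```text
time: 2.1
position: [0.3625, -0.2859, 0.2227]
tool_rot: [2.797, 1.43, -0.0]
ft_force: [0.8, -0.5, -0.4]
grip_width: 1.002
```

Emit:
move_arm(jaw=[0,0,0,0,0], slide=[[2.9,-1.1,0],[3.0,-0.9,0],[3.0,-0.8,0],[3.1,-0.6,0],[3.1,-0.4,0]], dr=[[0,0,-2.9],[0,0,-2.9],[0,0,-2.9],[0,0,-2.9],[0,0,-2.9]])

```text
time: 2.6
position: [0.4057, -0.135, 0.2227]
tool_rot: [2.593, 1.773, -0.0]
ft_force: [0.6, -0.8, -0.2]
grip_width: 0.997
```

Emit:
move_arm(jaw=[0,0,0,0,0], slide=[[3.1,-0.3,0],[3.2,-0.1,0],[3.1,0,0],[3.2,0.2,0],[3.1,0.4,0]], dr=[[0,0,-2.9],[0,0,-2.9],[0,0,-2.9],[0,0,-2.9],[0,0,-2.9]])

```text
time: 3.1
position: [0.4498, 0.0162, 0.2227]
tool_rot: [2.348, 2.086, -0.0]
ft_force: [0.5, -0.3, -0.5]
grip_width: 1.002
```

```bash
python3 - <<'E'
from h import *
p,d=get_image("wrist");cv2.imwrite("pics/w1.png",p[:,:,::-1])
p,d=get_image("top");cv2.imwrite("pics/t1.png",cv2.resize(p[150:300,180:460],None,fx=2.8,fy=2.8)[:,:,::-1])
plan([.446,.015,.041],-6.3,5)
print(get_state()["time"],get_state()["ft_force"])
E
```

```text
cur [0.4503 0.0197 0.2229] tool y -6.41 tilt 0.11 tot dr [ 0.06 -0.1  -0.11]
slide [[-0.1, -0.1, 3.6], [-0.1, -0.1, 3.6], [-0.1, -0.1, 3.7], [-0.1, -0.0, 3.6], [-0.1, -0.1, 3.7]] dr [0.0, -0.0, -0.0] end [0.4459 0.0153 0.0409]
3.2 [-0.69911797 -0.03451137 -0.16601237]
```

View pics/w1.png

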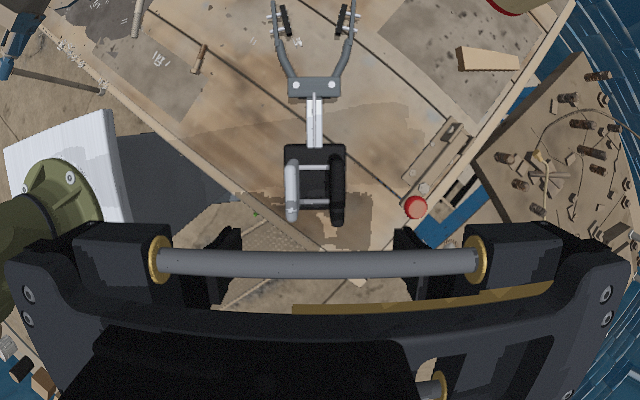

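View pics/t1.png

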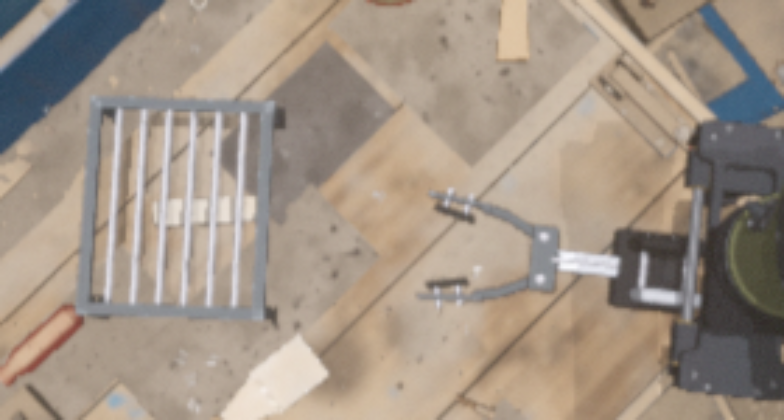

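Emit:
move_arm(jaw=[0,0,0,0,0], slide=[[-0.1,-0.1,3.6],[-0.1,-0.1,3.6],[-0.1,-0.1,3.6],[-0.1,-0.1,3.6],[-0.1,0,3.4]], dr=[[0,0,0],[0,0,0],[0,0,0],[0,0,0],[0,0,0]])

```text
time: 3.7
position: [0.4446, 0.0093, 0.0432]
tool_rot: [2.352, 2.082, -0.001]
ft_force: [0.1, -0.3, 0.2]
grip_width: 1.003
```

Emit:
move_arm(jaw=[40,70,80,90,90], slide=[[0,0,0.1],[0,0,0],[0,0,0],[0,0,0],[0,0,0]], dr=[[0,0,0],[0,0,0],[0,0,0],[0,0,0],[0,0,0]], force=4)

```text
time: 4.2
position: [0.4465, 0.0093, 0.0451]
tool_rot: [2.351, 2.08, 0.002]
ft_force: [-0.6, -1.0, 5.7]
grip_width: 0.692
```

```bash
cat > look.py <<'E'
from h import *
import sys
k=sys.argv[1]
for n in ["top","scene"]:
    p,d=get_image(n);W=cloud(n,d);np.savez(f"{n}_{k}.npz",p=p,d=d,W=W)
    c=p[150:300,180:460] if n=="top" else p[150:330,190:480]
    cv2.imwrite(f"pics/{n}_{k}.png",cv2.resize(c,None,fx=2.7,fy=2.7,interpolation=cv2.INTER_CUBIC)[:,:,::-1])
s=get_state();print(s["time"],s["position"].round(4),s["ft_force"].round(1),s["grip_width"]*87)
E
python3 look.py 2; python3 -c "
from h import *;plan([.446,.015,.041],-6.3,5)"
```

```text
4.3 [0.4465 0.0093 0.045 ] [-0.3 -0.3  5.1] 59.638293503730125
cur [0.4465 0.0093 0.045 ] tool y -6.97 tilt 0.16 tot dr [ 0.16  0.04 -0.67]
slide [[0.1, -0.0, 0.1], [0.1, -0.0, 0.1], [0.1, -0.0, 0.1], [0.1, -0.1, 0.0], [0.2, -0.0, 0.1]] dr [0.0, 0.0, -0.1] end [0.4462 0.0154 0.041 ]
```

View pics/scene_2.png

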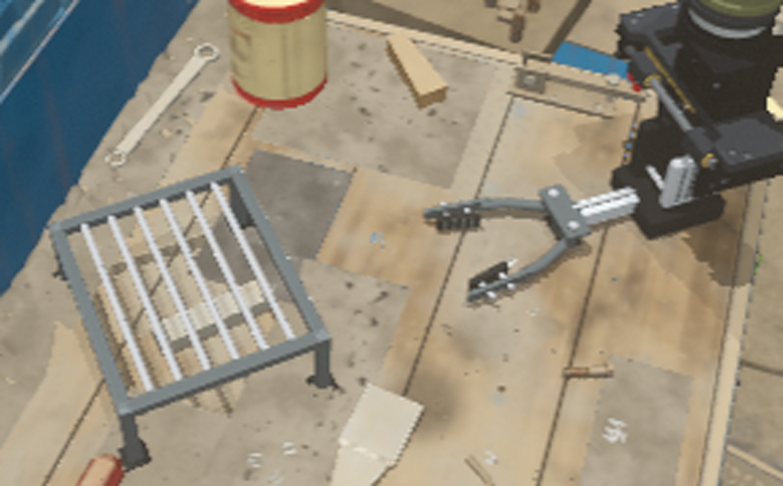

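Emit:
move_arm(jaw=[90,90], slide=[[0,0,-0.2],[0,0,0]], dr=[[0,0,0],[0,0,0]])

```text
time: 4.5
position: [0.4451, 0.0093, 0.0456]
tool_rot: [2.352, 2.082, -0.0]
ft_force: [0.9, -1.1, -2.0]
grip_width: 0.689
```

```bash
python3 -c "
from h import *;s=get_state();plan([.522,.1095,s['position'][2]],3.7,10)
print(s['ft_force'],s['grip_width']*87)
W=np.load('top.npz')['W'];print(W[203,431],W[173,394],W[190,415])"
```

```text
cur [0.4451 0.0093 0.0456] tool y -6.99 tilt 0.02 tot dr [ 1.000e-02  2.000e-02 -1.069e+01]
slide [[1.1, 0.6, -0.0], [1.1, 0.7, -0.0], [1.1, 0.7, -0.0], [1.0, 0.7, -0.0], [1.0, 0.7, -0.0], [1.0, 0.7, -0.0], [1.0, 0.8, -0.0], [1.0, 0.8, -0.0], [1.0, 0.8, -0.0], [1.0, 0.8, -0.0]] dr [0.0, 0.0, -1.1] end [0.5221 0.1096 0.0456]
[ 0.87214632 -1.10270694 -2.01176802] 59.93272648544948
[ 0.5580985  -0.02138008  0.0606985 ] [ 0.6475111   0.06277528 -0.00233264] [0.59563544 0.01352083 0.03336171]
```

Emit:
move_arm(jaw=[90,90,90,90,90], slide=[[1.1,0.6,0],[1.1,0.7,0],[1.1,0.7,0],[1.0,0.7,0],[1.0,0.7,0]], dr=[[0,0,-1.1],[0,0,-1.1],[0,0,-1.1],[0,0,-1.1],[0,0,-1.1]])

```text
time: 5.0
position: [0.4841, 0.0608, 0.0453]
tool_rot: [-2.247, -2.195, -0.0]
ft_force: [-0.4, -0.5, -1.7]
grip_width: 0.688
```

Emit:
move_arm(jaw=[90,90,90,90,90], slide=[[1.0,0.7,0],[1.0,0.8,0],[1.0,0.8,0],[1.0,0.8,0],[1.0,0.8,0]], dr=[[0,0,-1.1],[0,0,-1.1],[0,0,-1.1],[0,0,-1.1],[0,0,-1.1]])

```text
time: 5.5
position: [0.5225, 0.1108, 0.0454]
tool_rot: [-2.14, -2.3, 0.0]
ft_force: [-0.3, -0.5, -1.9]
grip_width: 0.692
```

```bash
python3 look.py 3
```

```text
5.6 [0.5231 0.1126 0.0458] [-0.1  0.8 -2.6] 59.46489511999278
```

View pics/top_3.png

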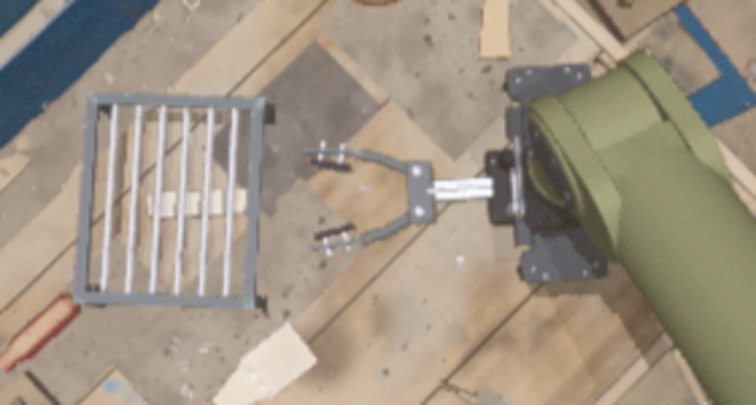

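View pics/scene_3.png

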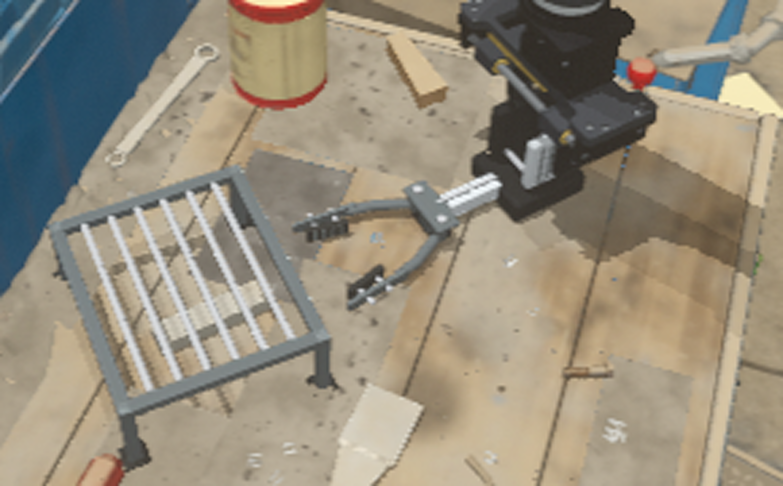

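```bash
python3 - <<'E'
from h import *
for n in ["top","scene"]:
    W=np.load(f"{n}_3.npz")["W"]
    m=(W[...,2]>.02)&(W[...,2]<.045)&(W[...,1]>.215)&(W[...,1]<.255)&(W[...,0]>.45)&(W[...,0]<.58)
    w=W[m];c,s,a=cv2.minAreaRect(w[:,:2].astype(np.float32));print(n,"head",np.round(c,4),np.round(s,4),a)
    for lo,hi in((.44,.505),(.525,.58)):
        m=(W[...,2]>.012)&(W[...,2]<.03)&(W[...,1]>.26)&(W[...,1]<.37)&(W[...,0]>lo)&(W[...,0]<hi);w=W[m];print(len(w),w.min(0).round(4),w.max(0).round(4),w.mean(0).round(4))
E
```

```text
top head [0.5123 0.233 ] [0.0635 0.0318] 0.3212674856185913
129 [0.454  0.2618 0.0126] [0.4832 0.3332 0.0223] [0.4689 0.2997 0.0178]
137 [0.5362 0.2624 0.012 ] [0.5633 0.3403 0.0238] [0.5487 0.3041 0.0171]
scene head [0.5153 0.2296] [0.061 0.03 ] 10.251986503601074
185 [0.4504 0.2604 0.012 ] [0.4829 0.34   0.0222] [0.4675 0.3051 0.0167]
189 [0.5334 0.2624 0.012 ] [0.5644 0.3473 0.0227] [0.5475 0.3075 0.0166]
```

```bash
python3 -c "
from h import *;s=get_state();plan([.5165,.2275,s['position'][2]],3.5,10)"
```

```text
cur [0.5231 0.1126 0.0458] tool y 4.18 tilt 0.16 tot dr [ 0.09 -0.13  0.68]
slide [[1.2, 0.0, 0.0], [1.1, 0.0, 0.0], [1.2, 0.0, 0.0], [1.1, 0.0, 0.0], [1.2, 0.0, 0.0], [1.1, 0.0, 0.0], [1.2, 0.0, 0.0], [1.1, 0.0, 0.0], [1.2, 0.1, 0.0], [1.1, 0.0, 0.0]] dr [0.0, -0.0, 0.1] end [0.5163 0.2274 0.046 ]
```

Emit:
move_arm(jaw=[90,90,90,90,90], slide=[[1.2,0,0],[1.1,0,0],[1.2,0,0],[1.1,0,0],[1.2,0,0]], dr=[[0,0,0],[0,0,0],[0,0,0],[0,0,0],[0,0,0]])

```text
time: 6.1
position: [0.5175, 0.1688, 0.0455]
tool_rot: [2.141, 2.298, -0.0]
ft_force: [0.1, -0.6, -1.8]
grip_width: 0.686
```

Emit:
move_arm(jaw=[90,90,90,90,90], slide=[[1.1,0,0],[1.2,0,0],[1.1,0,0],[1.2,0,0],[1.0,0,0]], dr=[[0,0,0],[0,0,0],[0,0,0],[0,0,0],[0,0,0]])

```text
time: 6.6
position: [0.5137, 0.225, 0.0455]
tool_rot: [-2.141, -2.298, -0.0]
ft_force: [-0.3, -1.2, -2.5]
grip_width: 0.685
```

```bash
python3 look.py 4
```

```text
6.7 [0.5133 0.2263 0.0457] [ 0.1  0.7 -3.8] 59.87934666349182
```

View pics/top_4.png

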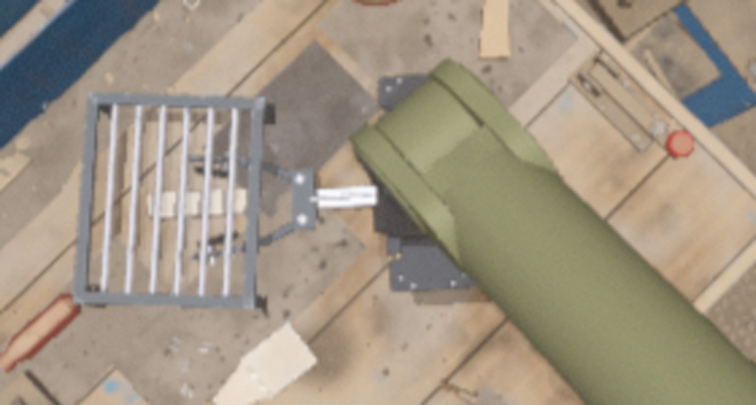

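View pics/scene_4.png

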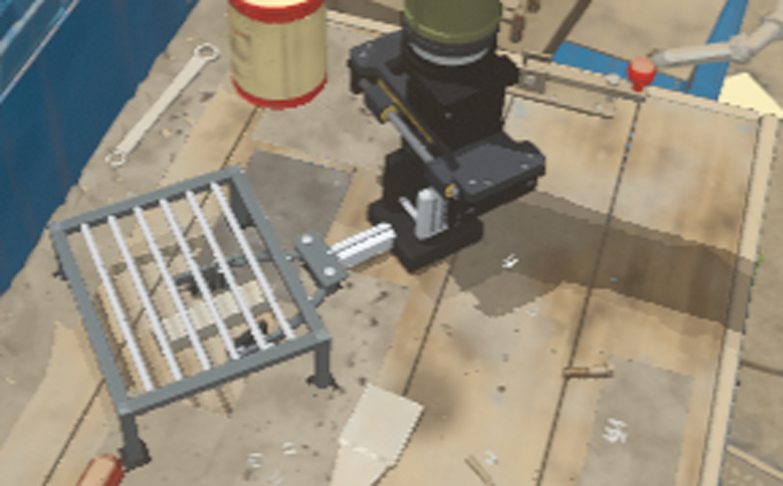

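Emit:
move_arm(jaw=[90,98,106,114,122], slide=[[0,0.2,0],[0,0.1,0],[0,0.1,0],[0,0.1,0],[0,0.1,0]], dr=[[0,0,0],[0,0,0],[0,0,0],[0,0,0],[0,0,0]], force=45)

```text
time: 7.2
position: [0.5206, 0.2235, 0.0457]
tool_rot: [2.143, 2.296, 0.001]
ft_force: [-0.1, -0.6, -1.9]
grip_width: 0.548
```

```bash
python3 look.py 5
```

```text
7.3 [0.5208 0.2236 0.0457] [ 0.7  0.4 -3.2] 46.57114005646774
```

View pics/top_5.png

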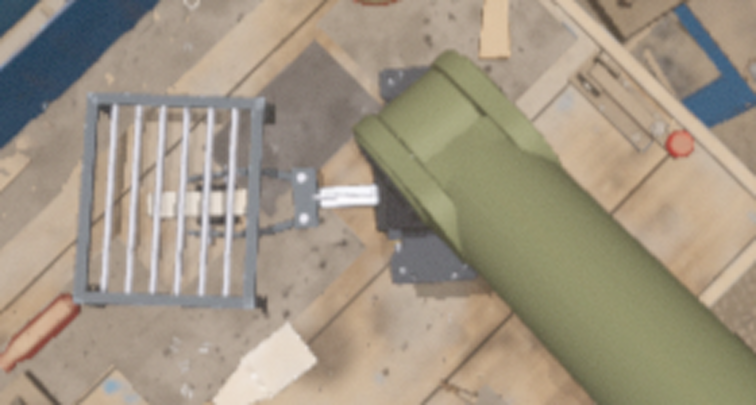

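Emit:
move_arm(jaw=[128,134,145,150,150], slide=[[0,0.1,0],[0,0.1,0],[0,0,0],[0,0,0],[0,0,0]], dr=[[0,0,0],[0,0,0],[0,0,0],[0,0,0],[0,0,0]])

```text
time: 7.8
position: [0.5222, 0.224, 0.0457]
tool_rot: [2.142, 2.297, 0.0]
ft_force: [2.2, -0.7, 0.3]
grip_width: 0.497
```

```bash
python3 look.py 6
```

```text
7.9 [0.5222 0.224  0.0457] [ 1.5 -1.8  0.6] 43.26030270242177
```

View pics/top_6.png

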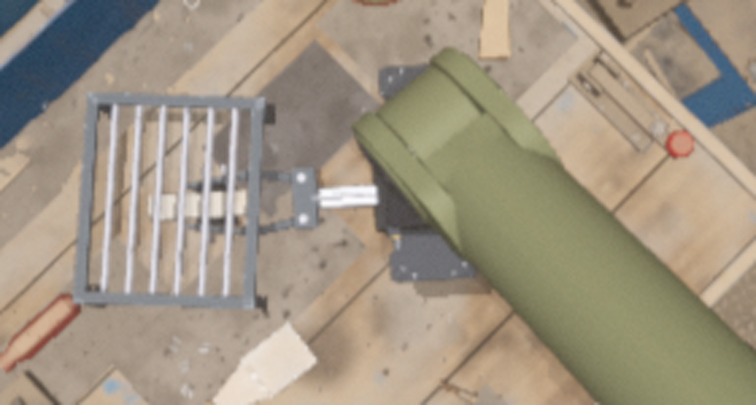

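View pics/scene_6.png

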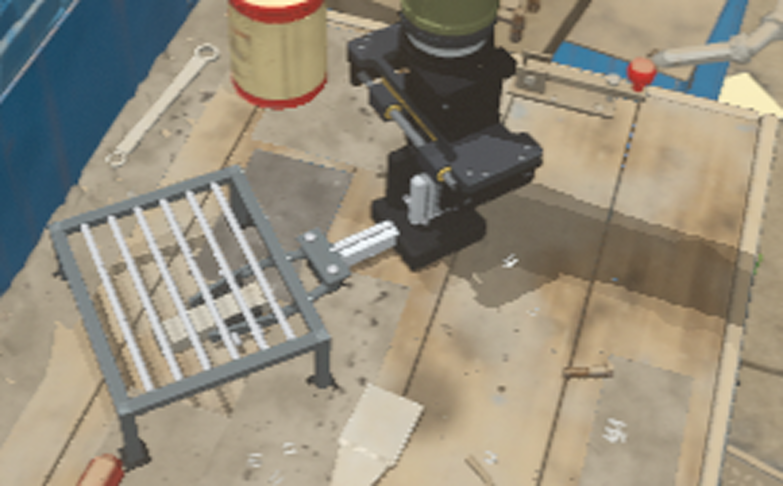

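Emit:
move_arm(jaw=[150,150,150,150,150], slide=[[-0.5,0,0],[-1.0,-0.1,0],[-1.2,-0.1,0],[-1.2,-0.1,0],[-1.0,-0.1,0]], dr=[[0,0,0],[0,0,0],[0,0,0],[0,0,0],[0,0,0]])

```text
time: 8.4
position: [0.5213, 0.1738, 0.0456]
tool_rot: [-2.143, -2.297, 0.0]
ft_force: [0.1, 3.0, 1.7]
grip_width: 0.498
```

```bash
python3 look.py 7
```

```text
8.5 [0.5215 0.1717 0.0456] [-0.7 -3.2  3.4] 42.96339407036216
```

View pics/top_7.png

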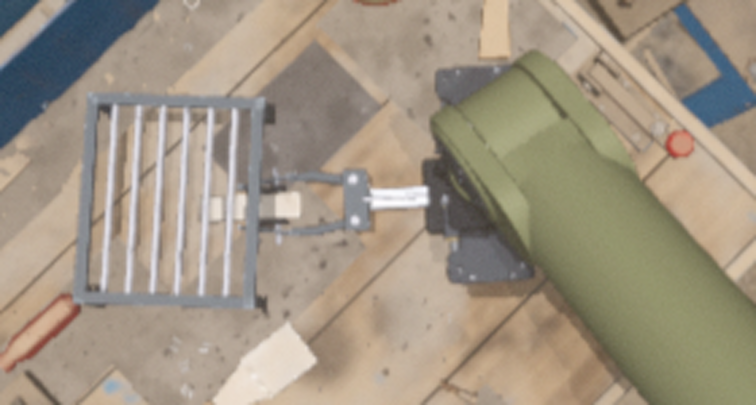

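Emit:
move_arm(jaw=[150,150,150,150,150], slide=[[-0.8,-0.1,0],[-1.1,-0.2,0],[-1.2,-0.2,0],[-1.2,-0.2,0],[-1.2,-0.2,0]], dr=[[0,0,0],[0,0,0],[0,0,0],[0,0,0],[0,0,0]])

```text
time: 9.0
position: [0.5162, 0.1185, 0.0456]
tool_rot: [2.142, 2.298, 0.0]
ft_force: [1.0, 3.1, 2.8]
grip_width: 0.495
```

Emit:
move_arm(jaw=[150,150,150,150,150], slide=[[-1.2,-0.2,0],[-1.2,-0.2,0],[-1.2,-0.2,0],[-1.2,-0.2,0],[-0.7,-0.1,0]], dr=[[0,0,0],[0,0,0],[0,0,0],[0,0,0],[0,0,0]])

```text
time: 9.5
position: [0.511, 0.0625, 0.0456]
tool_rot: [2.143, 2.297, -0.001]
ft_force: [0.0, 3.9, 4.0]
grip_width: 0.497
```

```bash
python3 look.py 8; python3 - <<'E'
from h import *
for n in["top","scene"]:
    r=regions_of(n,"parallel");W=np.load(f"{n}_8.npz")["W"]
    for x in r[:2]:
        w=W[x["mask"]];w=w[(w[:,2]>.009)&(w[:,2]<.024)]
        print(n,x["score"],w.min(0),w.max(0),cv2.minAreaRect(w[:,:2].astype(np.float32)))
E
```

```text
9.6 [0.511  0.0615 0.0456] [-0.  -1.5  4.9] 43.20186840749843
top 0.78 [0.47499497 0.23260057 0.00929405] [0.50736214 0.33123169 0.02197784] ((0.49104583263397217, 0.2818829119205475), (0.03186045587062836, 0.09867149591445923), 0.6174720525741577)
scene 0.57 [0.46804771 0.23346325 0.00914634] [0.50467977 0.333897   0.02077312] ((0.48546814918518066, 0.28375494480133057), (0.03334689885377884, 0.10123352706432343), 5.087768077850342)
```

View pics/top_8.png

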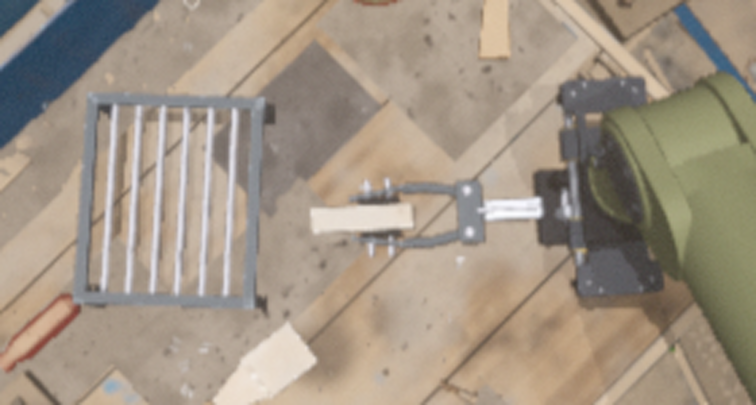

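View pics/scene_8.png

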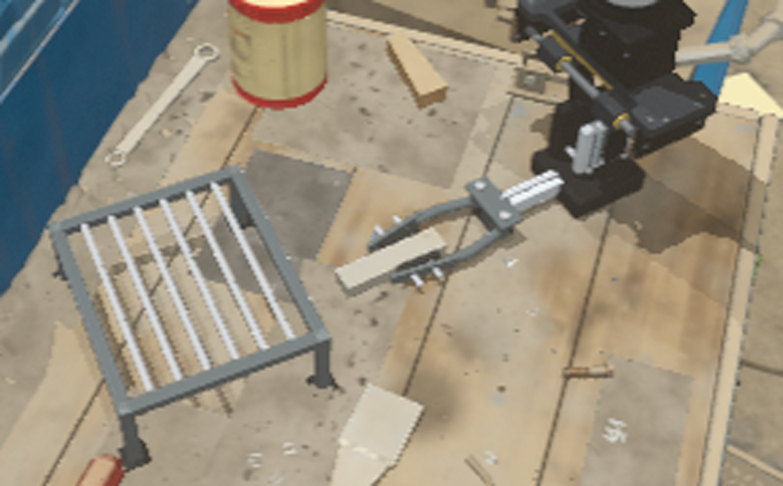

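Emit:
move_arm(jaw=[126,118,110,102,94], slide=[[0,-0.1,0],[0,-0.1,0],[0,-0.2,0],[0,-0.1,0],[0,-0.2,0]], dr=[[0,0,0],[0,0,0],[0,0,0],[0,0,0],[0,0,0]])

```text
time: 10.2
position: [0.5041, 0.0637, 0.0455]
tool_rot: [2.141, 2.299, 0.0]
ft_force: [1.7, -0.4, 1.6]
grip_width: 0.615
```

Emit:
move_arm(jaw=[84,74,50,20,0], slide=[[0,-0.1,0],[0,0,0],[0,0,0],[0,0,0],[0,0,0]], dr=[[0,0,0],[0,0,0],[0,0,0],[0,0,0],[0,0,0]])

```text
time: 10.7
position: [0.5027, 0.0639, 0.0452]
tool_rot: [-2.141, -2.298, 0.0]
ft_force: [-0.2, -0.0, 1.5]
grip_width: 0.9
```

```bash
python3 look.py 9; python3 -c "
from h import *
p,d=get_image('wrist');cv2.imwrite('pics/w9.png',p[:,:,::-1])"
```

```text
10.8 [0.5029 0.0638 0.0453] [-0.9 -1.3 -0.2] 83.33060751248571
```

View pics/scene_9.png

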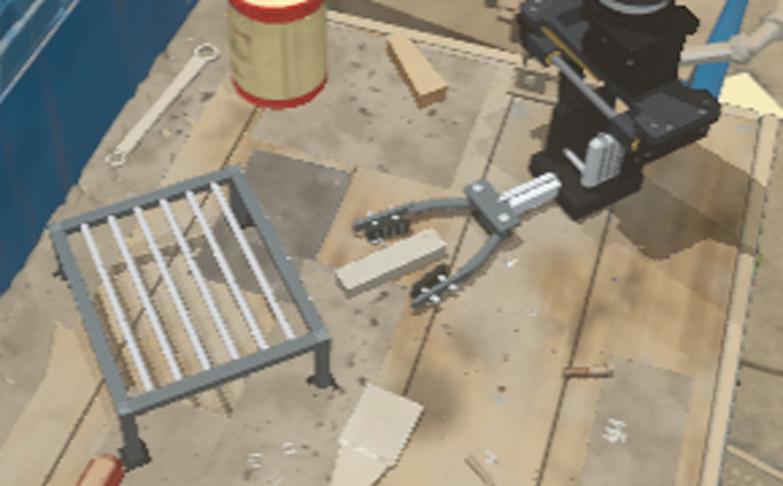

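View pics/w9.png

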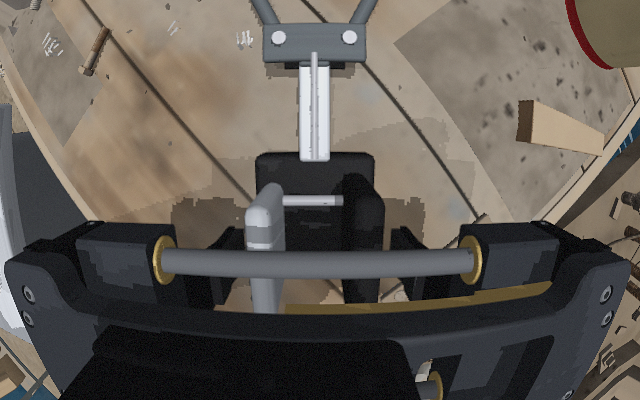

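Jaws are open and clear of the parallel, and the fingers are clear of both plates (about 10 px on each side). Lift straight up.

Emit:
move_arm(jaw=[0,0,0,0,0], slide=[[0,0,0],[0,0,-1],[0,0,-2],[0,0,-3],[0,0,-3]], dr=[[0,0,0],[0,0,0],[0,0,0],[0,0,0],[0,0,0]])

```text
time: 11.35
position: [0.5029, 0.0637, 0.137]
tool_rot: [-2.141, -2.298, 0.0]
ft_force: [1.4, -0.8, 0.4]
grip_width: 1.002
```

Emit:
move_arm(jaw=[0,0,0,0,0], slide=[[0,0,-3],[0,0,-3],[0,0,-2],[0,0,0],[0,0,0]], dr=[[0,0,0],[0,0,0],[0,0,0],[0,0,0],[0,0,0]])

```text
time: 11.85
position: [0.5031, 0.0636, 0.2158]
tool_rot: [2.141, 2.298, 0.0]
ft_force: [-0.5, 0.4, -0.7]
grip_width: 1.001
```

```bash
python3 look.py 10; python3 - <<'E'
from h import *
for n in["top","scene"]:
    W=np.load(f"{n}_10.npz")["W"]
    for q in["parallel","wedge","tin","stand"]:
        for x in regions_of(n,q)[:1]:
            w=W[x["mask"]];w=w[(w[:,2]>.009)&(w[:,2]<.15)]
            print(n,q,round(x["score"],2),w.min(0).round(3),w.max(0).round(3),w.mean(0).round(3))
E
```

```text
11.95 [0.5023 0.0634 0.2145] [-0.1  0.1  0.5] 87.07375348861537
top wedge 0.92 [0.649 0.136 0.01 ] [0.74  0.167 0.028] [0.69  0.15  0.022]
top tin 0.98 [0.702 0.222 0.009] [0.805 0.328 0.138] [0.749 0.271 0.105]
top stand 0.55 [0.401 0.373 0.009] [0.603 0.548 0.078] [0.504 0.458 0.069]
scene parallel 0.87 [0.471 0.236 0.009] [0.5   0.335 0.019] [0.484 0.287 0.015]
scene wedge 0.55 [0.646 0.138 0.009] [0.738 0.171 0.027] [0.685 0.154 0.02 ]
scene tin 0.73 [0.699 0.223 0.009] [0.804 0.324 0.135] [0.737 0.279 0.089]
```

View pics/top_10.png

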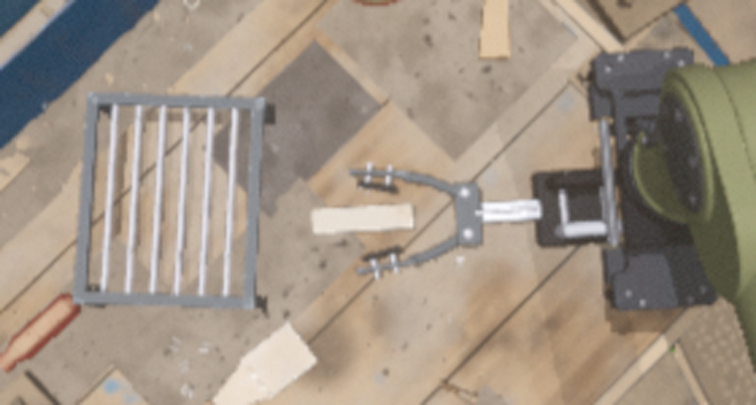

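View pics/scene_10.png

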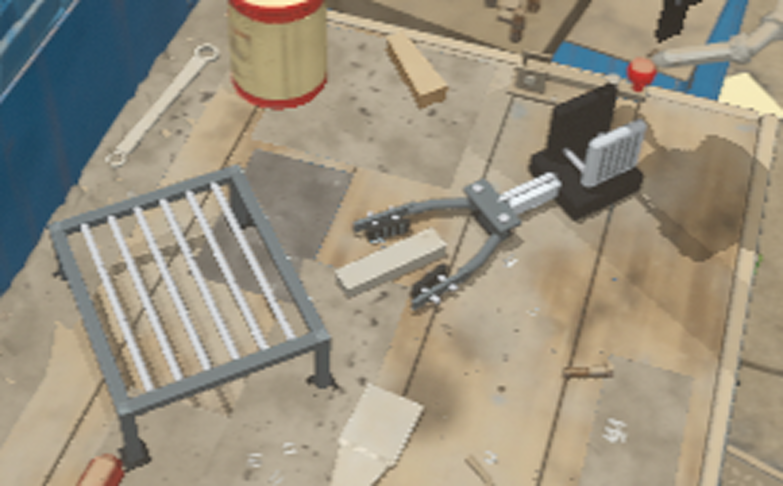

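The parallel lies flat about 40 mm clear of the stand's front (crop column 312 against 265). The reacher stands upright with its jaws open, and the gripper is well above it.

```bash
python3 -c "
from bench import *
print(close_job())"
```

```text
the job is handed in; nothing more can be done
None
```

The parallel is out from under the stand, lying flat on the bench with its back end about 40 mm clear of the front edge. I handed the job in at about 12 s.

- **How it was done:** I took the reacher by its grip with a light 4 N hold and slid its open jaws under the stand to either side of the parallel. I then squeezed the trigger to full travel (plates about 43 mm across). With the jaws closed I drew the parallel out about 160 mm, released the trigger and lifted the gripper straight up.
- **Parallel:** The scene camera puts its back end at y ≈ 0.335 and the stand's front edge is at about 0.378. The gripper never touched it.
- **Reacher:** It is standing on its foot with the jaws open and clear of the parallel. The gripper hangs about 0.2 m above the bench, touching nothing.
- **Bystanders:** The wedge and tin measure where they were at the start, to within a few mm of camera noise.
- **Forces:** Every wrist force I read was under 6 N.
- **Failed checks:** In the last look the top-camera network did not report the parallel, and the scene-camera network did not report the stand. The clearance therefore rests on the scene camera's parallel, the earlier stand fit and the top picture, which agree with each other.

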